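# Turn the handcart wheel so its valve can be pumped

## Robot

A 6-joint arm with a two-finger parallel gripper is mounted at the origin on the work surface. World frame = base frame: x ahead of the robot, y to its left, z up, the work surface at z = 0. Lengths are in m, angles in rad, forces in N, time in s.
With the tool pointing down it reaches from about 0.225 to 0.725 m from the base axis. Payload 3.1 kg.
Tool frame: the origin (TCP) lies midway between the tips of the shut fingers; the grasp point (between the pads) lies 19 mm behind it (grasp_offset is the distance from the TCP to the grasp point, in m); z points along the fingers, y is the direction in which the jaws open and shut (so a half turn about z gives the same grasp; the last joint's range is limited). The gripper opens to 85 mm and grips with 20 to 120 N. Pads are 22 mm wide; open, the fingers measure 114 mm over their backs; the gripper's body (76 mm by 85 mm) begins 54 mm behind the grasp point. The pads swing forward as they close: fully open they stand 13 mm farther back than shut.
Start: joints at [-1.369, 0.048, 0.099, 1.622, 0, 1.443], TCP at [0.17, -0.497, 0.231] pointing down, gripper open.
Joint ranges: [-2.91, 2.91], [-0.99, 1.94], [-1.21, 1.42], [-2.12, 2.29], [-1.49, 1.47], [-3.14, 3.14]. Speed limits (rad/s): [2.79, 2.79, 3.14, 3.14, 3.14, 3.14].

## Interface

Orientations are given as a rotation vector (axis times angle).
In Python, from cell import * gives the robot as it stands. Calls block until the motion is done:
- move_pose(position, orientation): joint-space move of the TCP to a pose.
- move_straight(position, rotation=None, rate=0.15, until_force=None): straight line of the TCP; rotation=None keeps the orientation; rate is the mean speed in m/s. With until_force (N) it stops when the force on the tool has changed by that much, and returns True; else False.
- movej(angles): joint-space move.
- move_gripper(opening, grasp_force=None): opening from 0.0 (shut) to 1.0 (fully open); grasp_force is the grip in N (None keeps the last); returns when the fingers have stopped.
- dwell(seconds).
- inverse_kinematics(position, orientation): joint angles nearest the present ones, or None.
- sense(): the state.
- read_camera(name): name is "side" or "top"; returns the picture (420x560x3 uint8, red, green, blue); there is no depth.
- camera_params(name): a dict with "vertical_fov" (degrees; the focal length in pixels is half the picture's height over the tangent of half this angle, whatever the lens; pixels are square), "cx", "cy" (the principal point, pixels), "view" (4x4, takes a point from world to camera coordinates). Camera axes: x right, y up, looking along -z (the intrinsics and any distortion apply to the point x, -y, -z); pixel columns grow to the right and rows downward; lengths in m; the calibration is good to about 2 mm. A picture is of the moment at which its call begins. camera_params takes no time and is no camera call.
A pose or a line that the arm cannot do raises IKError and nothing moves.
- job_done(): hands the job in, once; it reports no verdict.
The state is a dict: "time_s": time; "joint_pos": joint angles; "qvel": joint speeds; "joint_efforts": joint torques, N m; "position": TCP position; "tool_rot": TCP orientation; "ft_force": force on the tool from outside, world axes, zero at the start; "moment": the same for the moment, N m; "opening": opening from 0.0 (shut) to 1.0 (fully open).
Only numpy, scipy, OpenCV 4.12 (cv2) and the standard library are available. Lean on these libraries where they do the work, as an engineer would, in place of code of your own. Each camera call takes 0.05 s, during which the arm holds its last target. There are 200 camera calls.

## Task

The stall's handcart wheel is mounted on a stand, leaning back, and its tyre is soft. Push its spokes round with a fingertip, as many as it takes, until the valve is at the very bottom of the wheel, so that its stem, which runs from the rim towards the hub, points straight up as seen from the robot's side and the pump can go on. Turn it either way, but do not push on the valve stem; do not shift, tip or lift the stand, and leave everything else where it is.

Things in the scene. Friction and masses are not known exactly. Their poses are not given: they have to be found in the camera images.
- stand: Wheel stand, 7 to 10 kg, loose: steel foot plate 240 x 260 x 12 mm, grey A-frame behind the wheel. Origin on the table straight below the wheel's centre; x points away from the robot's side to the A-frame, y to the left, z up. The wheel leans back: its plane holds the stand's y axis and is tilted 30 degrees from upright, top away from the robot, so its axle points 30 degrees down along +x.
- hub (a point): Centre of the wheel, in the tyre's mid-plane, 155 mm above the table. Black tyre 310 mm outside diameter, 38 mm wide, inside radius 117 mm; aluminium rim inside it down to radius 104 mm, 22 mm wide; hub 48 mm diameter, reaching 46 mm from the mid-plane to the robot's side (axle end, 18 mm diameter: 54 mm).
- wheel (a joint): Turn of the wheel in rad, growing clockwise as seen from the robot (positive about the axle's +x way), endless both ways, not wrapped. At 0 or any whole turn the valve is at the very bottom, stem straight up. Turns stiffly (0.15 N m, some 2.5 N at 60 mm radius) and stays where it is left.
- spokes: Five straight round aluminium spokes, 10 mm thick, turning with the wheel; origin at its centre, x along the axle, away from the robot. At wheel angle q they stand at q, q + 72 degrees, ... clockwise from the wheel's top as seen from the robot. Each runs from radius 20 mm, 38 mm to the robot's side of the mid-plane, to radius 110 mm, 4 mm to the robot's side.
- stem: Valve stem, brass with black rubber foot and cap, 34 mm long, 10 to 14 mm thick, standing on the inside of the rim in the mid-plane, midway between two spokes. Origin at its foot at radius 106 mm; its z axis runs along it towards the hub.
- stem_tip (a point): Free end of the valve stem, at radius 72 mm from the wheel's centre.
- lever: Not part of the job: black plastic tyre lever, 130 x 16 x 6 mm, lying on the table in front of the stand; origin under its middle.
- cup: Not part of the job: white plastic drinking cup, 76 mm across, 110 mm high, standing to the left of the wheel; origin at its foot.
- pump: Not part of the job: steel hand pump with black T handle, 240 mm long, lying to the right of the wheel; origin on the table under its middle, x along it.
- wrench: Not part of the job: steel wrench, 180 mm long, lying to the left; origin under its middle, x along it.
- cutter: Not part of the job: wheel cutter for flat bread, wooden handle and 65 mm steel disc, 190 mm long; origin on the table below it, x towards the disc.
- carton: Not part of the job: blue carton of wrapping film, 310 x 65 x 65 mm; origin under its middle.
- tub: Not part of the job: pale see-through plastic bowl, 120 mm across, 70 mm high; origin under its middle.

How it is judged:
On the way:
1. a finger pushes on a spoke (contact force between spokes and the fingers above 0.3 N), for 0.02 s.
At the end, for the whole second after the job is handed in: The valve is at the bottom of the wheel and its stem points straight up, within 8 degrees (0.14 rad: its tip within 10 mm either side of the middle), the wheel is at rest, the stand upright and within 30 mm of its starting place, and each other thing within 30 mm of its own (y of stem_tip in the frame of stand between -0.01 and 0.01 m and z of stem_tip in the frame of stand below 0.12 m and velocity of joint wheel between -0.05 and 0.05 rad/s and distance of each of stand, lever, cup, pump, wrench, cutter, carton, tub from where it was at the start of the episode below 0.03 m and angle between stand's own z axis and vertical below 0.05 rad); the robot touches nothing.
It fails at once if the valve stem is pushed with more than 3 N (contact force between stem and anything else above 3 N).
It fails at once if the stand is shifted by more than 30 mm (distance of stand from where it was at the start of the episode above 0.03 m).
It fails at once if the stand is lifted (height (world z) of stand above 0.012 m).
It fails at once if the stand is tipped (angle between stand's own z axis and vertical above 0.1 rad).
It fails at once if another thing on the table is moved or lifted by more than 30 mm (distance of any of lever, cup, pump, wrench, cutter, carton, tub from where it was at the start of the episode above 0.03 m).
It also fails if it takes over 64 s, if anything falls off the work surface, if the arm or the gripper's body presses on something with over 40 N, if the wrist force passes 120 N, or if a joint passes its speed limit or range.

## Working session

There is one attempt and no reset: what is moved stays moved. The work goes in short steps, each a Python script; the robot and the scene stay as the last script left them, time stands still between calls to the robot, and variables do not carry over. Pictures are saved under pics/ and viewed, about 8 in all and at most 12, crops included, and the job is handed in when it is done.

```bash
ls; mkdir -p pics; python3 - <<'E'
from cell import *
import cv2
for n in ("side","top"):
    cv2.imwrite(f"pics/{n}0.png",read_camera(n)[:,:,::-1]); print(n,camera_params(n))
print(sense())
E
```

```text
pics
side {'vertical_fov': 46.62128706906299, 'cx': 276.5657240788467, 'cy': 217.17988378654738, 'view': array([[-0.91035743, -0.41370928,  0.00969443,  0.45694222],
       [ 0.26195432, -0.55797244,  0.78743043, -0.23004293],
       [-0.32035806,  0.71938264,  0.61632729, -1.19011315],
       [ 0.        ,  0.        ,  0.        ,  1.        ]])}
top {'vertical_fov': 52.61985142260139, 'cx': 274.4225851858086, 'cy': 206.17934054753673, 'view': array([[ 1.63778545e-02, -9.99865810e-01,  3.58681454e-04,
        -1.73285293e-02],
       [ 9.95545335e-01,  1.63403956e-02,  9.28572915e-02,
        -5.16921584e-01],
       [-9.28506919e-02, -1.16371956e-03,  9.95679363e-01,
        -1.17136859e+00],
       [ 0.00000000e+00,  0.00000000e+00,  0.00000000e+00,
         1.00000000e+00]])}
{'time_s': 0.1, 'joint_pos': array([-1.36879889e+00,  4.86909936e-02,  9.77203717e-02,  1.62200915e+00,
        1.13396636e-05,  1.44302738e+00]), 'qvel': array([-2.57166921e-04, -1.76304528e-03,  2.30911685e-03,  1.36908383e-04,
        3.57358194e-05, -6.61246990e-05]), 'joint_efforts': array([ 3.51764225e-03, -3.39851832e+01,  3.20935106e+01,  1.57191453e-02,
       -8.88105546e-05, -2.87842902e-06]), 'position': array([ 0.16989879, -0.49614969,  0.23020967]), 'tool_rot': array([-3.09683215e+00, -5.15293709e-01,  1.09387335e-04]), 'ft_force': array([0.28388808, 0.11077883, 0.37402738]), 'moment': array([-0.00635331, -0.04249791,  0.04371997]), 'opening': 1.0016390777744832}
```

View pics/side0.png

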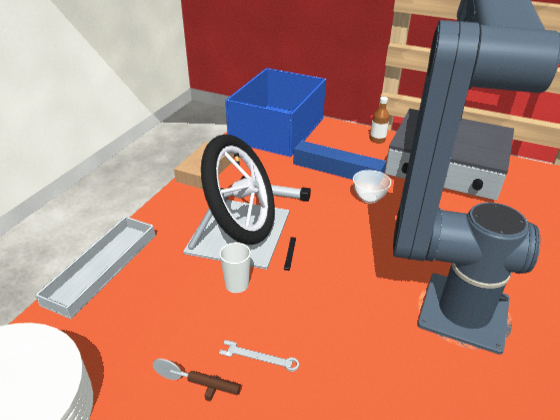

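View pics/top0.png

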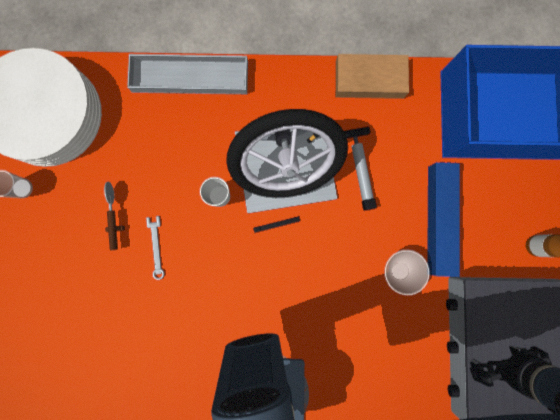

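```bash
cat > h.py <<'E'
import numpy as np, cv2
from scipy.optimize import minimize
from scipy.spatial.transform import Rotation as R
from cell import *
def proj(n,P):
    c=camera_params(n); P=np.atleast_2d(P); p=P@c['view'][:3,:3].T+c['view'][:3,3]
    f=210/np.tan(np.radians(c['vertical_fov']/2))
    return np.c_[c['cx']+f*p[:,0]/-p[:,2], c['cy']+f*p[:,1]/p[:,2]]
def wheelpt(s,r,a,d):
    """world pts; s=(x,y,yaw); radius r, angle a clockwise from top seen from robot, d to robot side"""
    r,a,d=np.broadcast_arrays(r,a,d); t=np.radians(30)
    up=np.array([np.sin(t),0,np.cos(t)]); ax=np.array([np.cos(t),0,-np.sin(t)])
    # clockwise seen from the robot (looking +x): top -> right (-y)
    P=np.multiply.outer(r*np.cos(a),up)+np.multiply.outer(-r*np.sin(a),[0,1,0])-np.multiply.outer(d,ax)
    return R.from_euler('z',s[2]).apply(P.reshape(-1,3))+[s[0],s[1],.155]
def fit(imgs,s0):
    A=np.linspace(0,2*np.pi,120,endpoint=False); D={}
    for n,im in imgs.items():
        m=(im.max(2)<60).astype(np.uint8); D[n]=cv2.GaussianBlur(m.astype(np.float32),(0,0),3)
    def cost(s):
        v=0
        for n in imgs:
            q=proj(n,wheelpt(s,.136,A,0.))
            v-=cv2.remap(D[n],q[:,:1].astype(np.float32),q[:,1:].astype(np.float32),cv2.INTER_LINEAR).mean()
        return v
    best=min((minimize(cost,[s0[0],s0[1],y],method='Nelder-Mead',options=dict(initial_simplex=[[s0[0],s0[1],y],[s0[0]+.03,s0[1],y],[s0[0],s0[1]+.03,y],[s0[0],s0[1],y+.2]])) for y in (-.4,-.1,.2,.5)),key=lambda o:o.fun)
    return best.x,best.fun
E
python3 - <<'E'
from h import *
im={n:cv2.imread(f'pics/{n}0.png') for n in('side','top')}
for k in (['top'],['side'],['top','side']): print(k,fit({n:im[n] for n in k},[.55,-.03]))
s,_=fit(im,[.55,-.03])
# stem: pixel (312,138) in top -> angle
A=np.linspace(0,2*np.pi,721); d=np.linalg.norm(proj('top',wheelpt(s,.09,A,0.))-[312,138],axis=1); i=d.argmin(); print('stem angle deg',np.degrees(A[i]),d[i])
q=A[i]-np.pi
# base plate outline check
out=[]
for n,(x0,y0,w,h) in dict(top=(215,95,180,130),side=(170,125,160,150)).items():
    k=4 if n=='top' else 4
    o=cv2.resize(im[n][y0:y0+h,x0:x0+w],None,fx=k,fy=k,interpolation=cv2.INTER_CUBIC)
    T=lambda P:[tuple(int(v) for v in (p-[x0,y0]+.5)*k) for p in proj(n,P)]
    for r in(.155,.117):
        for p in T(wheelpt(s,r,np.linspace(0,6.28,90),0.)): cv2.circle(o,p,1,(0,255,0),-1)
    for j in range(5):
        a=q+j*np.radians(72); cv2.line(o,*T(wheelpt(s,[.02,.11],a,[.038,.004])),(255,0,255),1)
    cv2.line(o,*T(wheelpt(s,[.106,.072],q+np.pi,0.)),(255,255,0),1)
    out.append(o[:580,:700]);cv2.imwrite(f'pics/o_{n}.png',o)
E
```

```text
['top'] (array([ 0.62320106, -0.04031235,  0.16209981]), np.float64(-0.8786249160766602))
['side'] (array([ 0.62440471, -0.0394318 ,  0.12050043]), np.float64(-0.8349531292915344))
['top', 'side'] (array([ 0.62359089, -0.03968683,  0.13674195]), np.float64(-1.7094581127166748))
stem angle deg 43.0 0.6112131383530357
```

View pics/o_top.png

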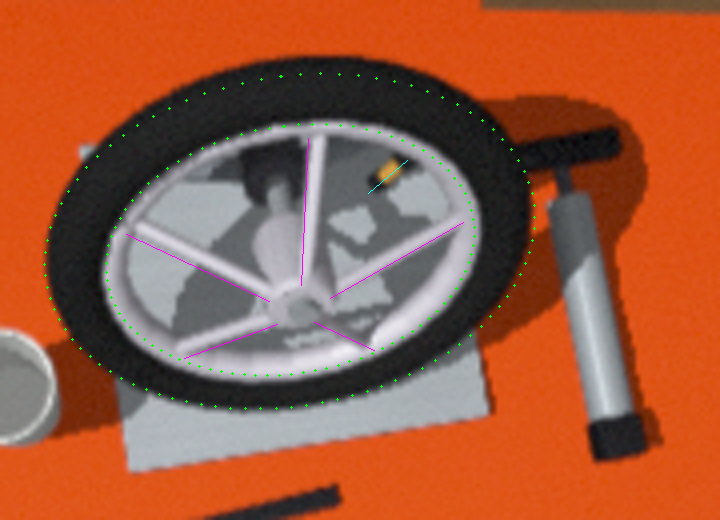

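View pics/o_side.png

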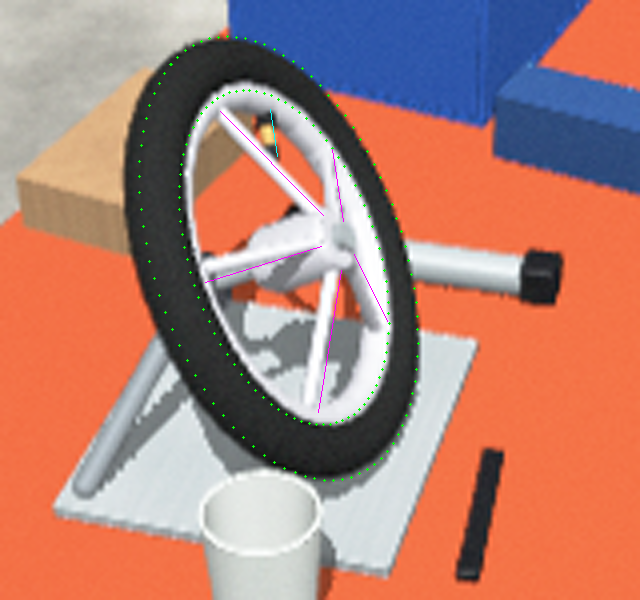

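The tyre fit agrees with both views to about a millimetre: hub at (0.624, -0.040), yaw 0.137. The stem is at about 46° clockwise from the top, and the spokes are at 10, 82, 154, 226 and 298°. My plan is to put the shut fingers in at 262°, a sector without the stem, and sweep the 298° spoke clockwise by about 134°. I'll check reach first.

```bash
cat >> h.py <<'E'
S=np.array([.6236,-.0397,.137])
AX=R.from_euler('z',S[2]).apply([np.cos(np.pi/6),0,-.5])
def rot(roll):
    z=AX; y=np.cross(z,[0,0,1]); y/=np.linalg.norm(y); x=np.cross(y,z)
    return (R.from_matrix(np.c_[x,y,z])*R.from_euler('z',roll)).as_rotvec()
def pt(deg,r=.057,d=.008): return wheelpt(S,r,np.radians(deg),d)[0]
E
python3 - <<'E'
from h import *
lo=np.array([-2.91,-.99,-1.21,-2.12,-1.49,-3.14]);hi=np.array([2.91,1.94,1.42,2.29,1.47,3.14])
for roll in np.radians([0,90,180,270]):
    out=[]
    for a,d in [(262,.15),(262,.008),(290,.008),(320,.008),(350,.008),(20,.008),(55,.008),(75,.008),(55,.15)]:
        q=inverse_kinematics(pt(a,d=d),rot(roll)); out.append(None if q is None else (np.round(q,2).tolist(),round(min((q-lo).min(),(hi-q).min()),2)))
    print(np.degrees(roll)); [print(' ',o) for o in out]
E
```

```text
0.0
  None
  ([-0.27, -0.7, -1.05, 0.21, 0.35, 2.93], np.float64(0.16))
  ([-0.26, -0.67, -0.98, 0.24, 0.34, 2.93], np.float64(0.21))
  ([-0.29, -0.62, -0.92, 0.27, 0.37, 2.92], np.float64(0.22))
  ([-0.35, -0.58, -0.87, 0.29, 0.42, 2.88], np.float64(0.26))
  ([-0.42, -0.54, -0.85, 0.29, 0.47, 2.84], np.float64(0.3))
  ([-0.49, -0.52, -0.87, 0.27, 0.53, 2.79], np.float64(0.34))
  ([-0.52, -0.51, -0.89, 0.25, 0.56, 2.77], np.float64(0.32))
  ([-0.75, -0.93, -0.9, 0.77, 0.74, 2.59], np.float64(0.06))
90.0
  None
  ([-0.27, -0.7, -1.05, 0.21, 0.35, -1.78], np.float64(0.16))
  ([-0.26, -0.67, -0.98, 0.24, 0.34, -1.78], np.float64(0.23))
  ([-0.29, -0.62, -0.92, 0.27, 0.37, -1.79], np.float64(0.29))
  ([-0.35, -0.58, -0.87, 0.29, 0.42, -1.83], np.float64(0.34))
  ([-0.42, -0.54, -0.85, 0.29, 0.47, -1.87], np.float64(0.36))
  ([-0.49, -0.52, -0.87, 0.27, 0.53, -1.92], np.float64(0.34))
  ([-0.52, -0.51, -0.89, 0.25, 0.56, -1.94], np.float64(0.32))
  ([-0.75, -0.93, -0.9, 0.77, 0.74, -2.12], np.float64(0.06))
180.0
  None
  ([-0.27, -0.7, -1.05, 0.21, 0.35, -0.21], np.float64(0.16))
  ([-0.
[... 237 characters left out ...]
0.36))
  ([-0.49, -0.52, -0.87, 0.27, 0.53, -0.35], np.float64(0.34))
  ([-0.52, -0.51, -0.89, 0.25, 0.56, -0.37], np.float64(0.32))
  ([-0.75, -0.93, -0.9, 0.77, 0.74, -0.55], np.float64(0.06))
270.0
  None
  ([-0.27, -0.7, -1.05, 0.21, 0.35, 1.36], np.float64(0.16))
  ([-0.26, -0.67, -0.98, 0.24, 0.34, 1.36], np.float64(0.23))
  ([-0.29, -0.62, -0.92, 0.27, 0.37, 1.35], np.float64(0.29))
  ([-0.35, -0.58, -0.87, 0.29, 0.42, 1.31], np.float64(0.34))
  ([-0.42, -0.54, -0.85, 0.29, 0.47, 1.27], np.float64(0.36))
  ([-0.49, -0.52, -0.87, 0.27, 0.53, 1.22], np.float64(0.34))
  ([-0.52, -0.51, -0.89, 0.25, 0.56, 1.2], np.float64(0.32))
  ([-0.75, -0.93, -0.9, 0.77, 0.74, 1.02], np.float64(0.06))
```

```bash
cat >> h.py <<'E'
def tool(pitch,roll=270):
    p=np.radians(pitch); z=R.from_euler('z',S[2]).apply([np.cos(p),0,-np.sin(p)])
    y=np.cross(z,[0,0,1]); y/=np.linalg.norm(y); x=np.cross(y,z)
    return z,(R.from_matrix(np.c_[x,y,z])*R.from_euler('z',np.radians(roll))).as_rotvec()
E
python3 - <<'E'
from h import *
lo=np.array([-2.91,-.99,-1.21,-2.12,-1.49,-3.14]);hi=np.array([2.91,1.94,1.42,2.29,1.47,3.14])
for pitch in (38,45,52):
    z,r=tool(pitch); print(pitch)
    for p in [pt(262)-.1*z,pt(262)-.07*z,pt(262),pt(330),pt(20),pt(60),pt(60)-.1*z,np.array([.42,-.12,.33])]:
        q=inverse_kinematics(p,r); print(' ',np.round(p,3),None if q is None else (np.round(q,2).tolist(),round(min((q-lo).min(),(hi-q).min()),2)))
E
```

```text
38
  [0.527 0.004 0.214] ([-0.35, -0.94, -0.93, 0.74, 0.37, 1.26], np.float64(0.05))
  [0.55  0.007 0.195] ([-0.31, -0.85, -0.93, 0.64, 0.35, 1.28], np.float64(0.14))
  [0.605 0.015 0.152] ([-0.24, -0.61, -0.9, 0.41, 0.29, 1.33], np.float64(0.31))
  [ 0.637 -0.009  0.202] ([-0.28, -0.53, -0.75, 0.48, 0.33, 1.3], np.float64(0.46))
  [ 0.646 -0.056  0.205] ([-0.39, -0.47, -0.7, 0.5, 0.4, 1.23], np.float64(0.51))
  [ 0.638 -0.088  0.184] ([-0.46, -0.45, -0.73, 0.48, 0.46, 1.17], np.float64(0.48))
  [ 0.56  -0.098  0.245] ([-0.6, -0.7, -0.74, 0.77, 0.56, 1.06], np.float64(0.29))
  [ 0.42 -0.12  0.33] ([-1.02, -0.91, -0.63, 1.38, 0.8, 0.62], np.float64(0.08))
45
  [0.535 0.005 0.223] ([-0.29, -0.78, -0.76, 0.85, 0.3, 1.26], np.float64(0.21))
  [0.556 0.008 0.202] ([-0.27, -0.71, -0.77, 0.76, 0.28, 1.28], np.float64(0.28))
  [0.605 0.015 0.152] ([-0.22, -0.52, -0.77, 0.57, 0.25, 1.32], np.float64(0.44))
  [ 0.637 -0.009  0.202] ([-0.26, -0.44, -0.62, 0.65, 0.27, 1.29], np.float64(0.55))
  [ 0.646 -0.056  0.205] ([-0.36, -0.39, -0.57, 0.66, 0.34, 1.21], np.float64(0.6))
  [ 0.638 -0.088  0.
[... 194 characters left out ...]
.41, 0.66, 0.68], np.float64(0.16))
52
  [0.544 0.006 0.231] ([-0.25, -0.62, -0.6, 0.96, 0.23, 1.26], np.float64(0.37))
  [0.562 0.009 0.207] ([-0.23, -0.56, -0.62, 0.89, 0.22, 1.28], np.float64(0.43))
  [0.605 0.015 0.152] ([-0.19, -0.42, -0.64, 0.72, 0.2, 1.31], np.float64(0.57))
  [ 0.637 -0.009  0.202] ([-0.23, -0.34, -0.48, 0.8, 0.22, 1.28], np.float64(0.65))
  [ 0.646 -0.056  0.205] ([-0.33, -0.29, -0.43, 0.82, 0.28, 1.2], np.float64(0.7))
  [ 0.638 -0.088  0.184] ([-0.4, -0.28, -0.47, 0.79, 0.32, 1.13], np.float64(0.71))
  [ 0.577 -0.096  0.262] ([-0.48, -0.45, -0.43, 1.02, 0.36, 1.07], np.float64(0.54))
  [ 0.42 -0.12  0.33] ([-0.82, -0.73, -0.43, 1.45, 0.53, 0.73], np.float64(0.26))
```

```bash
python3 - <<'E'
from h import *
z,r=tool(45)
move_gripper(0.0)
move_pose(np.array([.42,-.12,.33]),r)
move_pose(pt(262)-.1*z,r)
cv2.imwrite('pics/pre.png',np.vstack([cv2.resize(read_camera('top')[60:270,130:410,::-1],None,fx=1.9,fy=1.9),cv2.resize(read_camera('side')[110:290,130:410,::-1],None,fx=1.9,fy=1.9)])[:600])
s=sense();print(s['time_s'],s['position'],pt(262)-.1*z,s['opening'],s['ft_force'])
E
```

```text
3.4417 [0.53564885 0.00330186 0.22483676] [0.53505048 0.00507141 0.22284061] 0.004042640108716037 [-0.46371307  0.61502916  0.39674273]
```

View pics/pre.png

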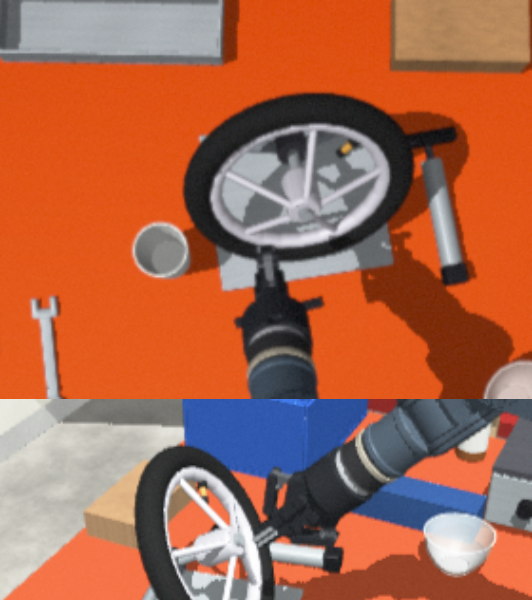

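The shut fingers are in front of the wheel just left of the hub, pointing at the gap between the left spokes and clear of the cup and tub. I'll insert and sweep.

```bash
cat >> h.py <<'E'
def sweep(a0,a1,r,n=8,rate=.06):
    for a in np.linspace(a0,a1,int(np.ceil(abs(a1-a0)/n))+1)[1:]:
        if move_straight(pt(a),r,rate=rate,until_force=12): print('force stop at',a,sense()['ft_force']);return False
    return True
E
python3 - <<'E'
from h import *
z,r=tool(45)
hit=move_straight(pt(262),r,rate=.05,until_force=5); s=sense(); print(hit,s['position']-pt(262),s['ft_force'])
if not hit:
    sweep(262,385,r); s=sense(); print(s['time_s'],s['position']-pt(385),s['ft_force'])
cv2.imwrite('pics/sw.png',np.hstack([cv2.resize(read_camera('top')[90:220,215:360,::-1],None,fx=2.7,fy=2.7),cv2.resize(read_camera('side')[125:255,170:310,::-1],None,fx=2.7,fy=2.7)]))
E
```

```text
False [ 9.13246219e-05 -6.24224508e-05  3.83416298e-04] [-0.10038242  1.04181106  0.95872685]
9.9917 [ 8.34280459e-06 -9.64829676e-04 -1.37619944e-04] [ 0.63535599  0.07796117 -0.14991159]
```

View pics/sw.png

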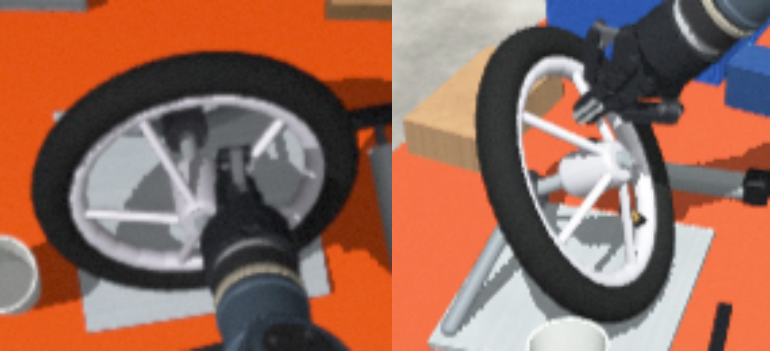

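The spoke followed the finger and the stem is now low on the right. In full-picture coordinates of the top view, the spoke ends are at about (269,136), (248,170) and (318,136). I'll turn those into angles.

```bash
cat >> h.py <<'E'
def ang(n,px,r=.105,d=.006):
    A=np.radians(np.arange(0,360,.25)); e=np.linalg.norm(proj(n,wheelpt(S,r,A,d))-px,axis=1); i=e.argmin(); return np.degrees(A[i]),e[i]
E
python3 - <<'E'
from h import *
for p in [(269.2,136.8),(248.1,170.1),(318.5,136.8)]: a=ang('top',p); print(a,a[0]%72)
E
```

```text
(np.float64(337.25), np.float64(0.7119186163817013)) 49.25
(np.float64(261.25), np.float64(0.7333963051767503)) 45.25
(np.float64(46.0), np.float64(0.8765603401254645)) 46.0
```

```bash
python3 - <<'E'
from h import *
z,r=tool(45)
sweep(385,408,r,n=6,rate=.04); dwell(.2)
sweep(408,404,r,n=6,rate=.04)
move_straight(pt(404)-.1*z,r,rate=.1)
move_straight(pt(404)-.1*z+np.array([-.08,-.10,.08]),r,rate=.15)
s=sense(); print(s['time_s'],s['ft_force'])
im={n:np.ascontiguousarray(read_camera(n)[:,:,::-1]) for n in('top','side')}
for n in im: cv2.imwrite(f'pics/{n}2.png',im[n])
print(fit({'side':im['side']},[.62,-.04]),fit({'top':im['top']},[.62,-.04]))
o=[]
for n,(x0,y0,w,h) in dict(top=(215,95,140,140),side=(185,125,100,140)).items():
    o.append(cv2.resize(im[n][y0:y0+h,x0:x0+w],None,fx=3.2,fy=3.2,interpolation=cv2.INTER_CUBIC))
cv2.imwrite('pics/c2.png',np.hstack(o))
E
```

```text
14.0167 [0.07952858 0.25309149 0.36983688]
(array([ 0.62448933, -0.039448  ,  0.11910069]), np.float64(-0.8317677974700928)) (array([ 0.62343676, -0.04035045,  0.16552719]), np.float64(-0.873678982257843))
```

View pics/c2.png

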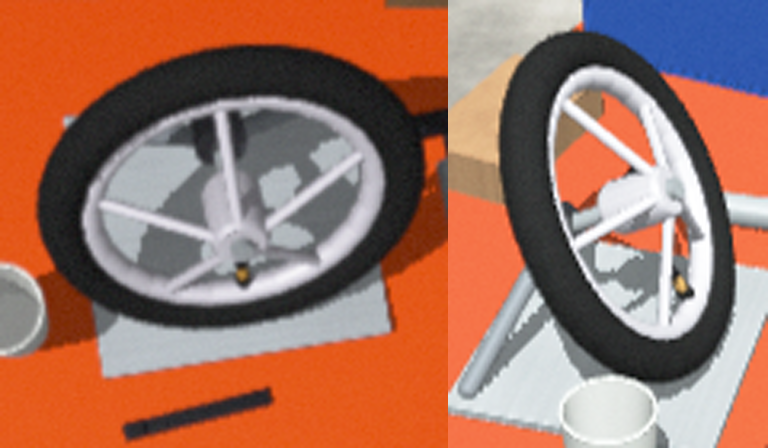

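The stem is almost at the bottom. I'll now measure the wheel angle by fitting all five spoke lines, and by the endpoints I read off the picture.

```bash
cat >> h.py <<'E'
def qfit(im):
    G={n:cv2.GaussianBlur(im[n].min(2).astype(np.float32),(0,0),1) for n in im}; res={}
    Q=np.arange(-36,36,.25)
    for n in im:
        sc=[]
        for q in Q:
            a=np.radians(q+np.repeat(np.arange(5)*72,30)); r=np.tile(np.linspace(.045,.1,30),5)
            p=proj(n,wheelpt(S,r,a,.038-(r-.02)*34/90)).astype(np.float32)
            sc.append(cv2.remap(G[n],p[:,:1],p[:,1:],cv2.INTER_LINEAR).mean())
        res[n]=(Q[np.argmax(sc)],round(max(sc),1),round(float(np.median(sc)),1))
    return res
E
python3 - <<'E'
from h import *
print(qfit({n:cv2.imread(f'pics/{n}2.png') for n in('top','side')}), 'start',qfit({n:cv2.imread(f'pics/{n}0.png') for n in('top','side')}))
for n,p in [('top',(284.4,128.8)),('top',(327.5,143.8)),('top',(247.2,159.4)),('side',(222.2,157.2)),('side',(252.8,225.6)),('side',(225.3,202.2))]:
    a=ang(n,p); print(n,a,(a[0]+36)%72-36)
for n,p in [('top',(215+241/3.2,95+274/3.2)),('side',(185+233/3.2,125+284/3.2))]: print('stem',ang(n,p,.089,0.))
E
```

```text
{'top': (np.float64(-2.5), np.float32(171.1), 144.9), 'side': (np.float64(-2.0), np.float32(209.2), 163.8)} start {'top': (np.float64(11.75), np.float32(164.5), 138.5), 'side': (np.float64(11.25), np.float32(210.4), 157.3)}
top (np.float64(358.5), np.float64(2.973744038163403)) -1.5
top (np.float64(65.25), np.float64(2.0849241640358582)) -6.75
top (np.float64(284.75), np.float64(0.8127391450102205)) -3.25
side (np.float64(355.5), np.float64(0.9340718687022922)) -4.5
side (np.float64(214.25), np.float64(0.13281578941476171)) -1.75
side (np.float64(283.75), np.float64(0.3891564589973038)) -4.25
stem (np.float64(176.5), np.float64(0.6811625634885397))
stem (np.float64(179.75000000000003), np.float64(0.6056367909110992))
```

All the estimates put the wheel at about -2° to -4° (within tolerance, but not centred). The same motion worked cleanly, so I'll nudge it 2.5° more, withdraw and check again.

```bash
python3 - <<'E'
from h import *
z,r=tool(45)
move_straight(pt(402)-.1*z,r,rate=.12)
print(move_straight(pt(402),r,rate=.06,until_force=5))
sweep(402,410.7,r,n=5,rate=.03); dwell(.2)
sweep(410.7,404,r,n=7,rate=.04)
move_straight(pt(404)-.1*z,r,rate=.1)
move_straight(pt(404)-.1*z+np.array([-.08,-.10,.08]),r,rate=.15); dwell(.3)
s=sense(); print(s['time_s'],s['ft_force'])
im={n:np.ascontiguousarray(read_camera(n)[:,:,::-1]) for n in('top','side')}
for n in im: cv2.imwrite(f'pics/{n}3.png',im[n])
print(qfit(im),fit({'side':im['side']},[.62,-.04]),fit({'top':im['top']},[.62,-.04]))
cv2.imwrite('pics/c3.png',np.vstack([im['top'][60:300,80:460],im['side'][110:410,130:510]]))
E
```

```text
False
21.0583 [-0.80662388 -0.219226   -0.0520612 ]
{'top': (np.float64(-1.75), np.float32(171.2), 143.9), 'side': (np.float64(-1.25), np.float32(209.4), 163.3)} (array([ 0.62433143, -0.03950006,  0.12052001]), np.float64(-0.8312489986419678)) (array([ 0.62343352, -0.04034447,  0.16102547]), np.float64(-0.8733922839164734))
```

View pics/c3.png

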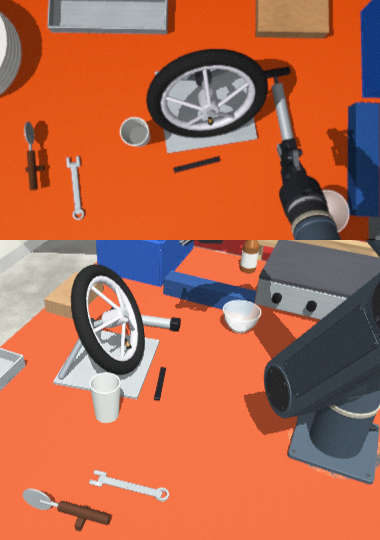

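The stem is at the bottom at about -1.5°, and the stand and the other things are where they were. The gripper is in the air, clear of everything, so I'll hand in.

```bash
python3 -c "
from cell import *
print(job_done())"
```

```text
the job is handed in; nothing more can be done
None
```

The valve is at the bottom of the wheel with its stem pointing straight up, and the job is handed in; the interface gave no verdict. I put the shut fingers in a sector without the stem and pushed one spoke about 130° clockwise. I then withdrew, measured the wheel, nudged it slightly further and withdrew again, finishing at about 21 s.

- **Wheel angle:** the final spoke fits put the wheel at -1.75° (top camera) and -1.25° (side camera), against a tolerance of 8°. Single spoke ends and the stem, read by hand before the nudge, scattered from about -7° to 0°. The nudge moved the wheel only about 0.75° by the fits, less than the 2.7° I commanded.
- **Stand:** the fitted position is unchanged to within about 1 mm. The two cameras disagree by about 0.04 rad on its yaw, and did so from the start.
- **Other things:** by eye they are where they were. I did not measure their positions.
- **Contact:** none of my force stops tripped. At hand-in the robot was clear of everything.

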